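Tuck the carrier plate under the retaining leaf and hold it down for the reading

TASK

Pick up the flat carrier plate by its upright rib and slide its long plain edge under the thin hinged leaf at the back of the contact-reading stand, roughly centred and square, with about 25 mm of the plate under the leaf. Go gently: do not lift the leaf or bump it hard, and leave the dish and the slide box alone. Then press the plate flat onto the sprung bed with a light push of about 10 N (never more than 22 N) and finish still gripping the rib and pressing; do not let go.

Things in the scene. Friction and masses are not known exactly. Their poses are not given: they have to be found in the camera images.
- stand: Low white stand, 210 (x) x 196 (y) x 52 mm, fixed to the worktop. Origin: centre of its underside; +x points to its rear, where the housing and leaf are; z up. The white frame of the front part is 24 mm high; the housing at the rear (x > +64 mm) closes the slot under the leaf
- bed_top (a point): centre of the upper face of the grey bed (154 x 150 mm) when unloaded, 36 mm above the stand's underside; fixed to the stand (does not sink), axes as the stand's
- leaf_edge (a point): middle of the leaf's front edge, underside, when closed; fixed to the stand at x = +14 mm, z = 45 mm, axes as the stand's. The leaf, 4 mm thick, 188 mm wide, lies level from here 53 mm back to its hinge. Slot under it: 9 mm high over the unloaded bed, 164 mm wide between side cheeks, 50 mm deep
- leaf (a joint): hinge of the leaf, rad: 0 = lying closed, grows as the front edge is lifted; free, held down only by the leaf's own weight of 60 g
- bed (a joint): how far the bed is pressed down, m: 0 = up, 0.010 = bottomed; spring, about 1 mm per 2.5 N, and it moves straight down without tilting
- plate: steel carrier plate, 100 (x) x 110 (y) x 4 mm, about 0.2 kg, loose. Origin: centre of its underside. Black rib across it, 12 mm thick (x), 56 mm long (y), top 40 mm above the underside, centred at x = -30 mm. The plain edge to be tucked is the one at x = +50 mm
- plate_rib (a point): centre of the plate's rib, 24 mm above the plate's underside, axes as the plate's; grip it across x (12 mm)
- plate_edge (a point): middle of the plate's plain edge, on the underside, 80 mm ahead (+x) of the rib
- petri: round shallow dish, 62 mm across, 16 mm high, loose bystander; origin centre of underside
- slide_pack: small closed box, 52 x 78 x 24 mm, loose bystander; origin centre of underside
- centrifuge: fixed centrifuge, an obstacle behind the right part of the work, with its lid standing open; its case is about 0.35 m wide (y), 0.34 m deep and 0.23 m high, the front about 0.17 m nearer the robot than its origin, the lid up to about 0.5 m high: draw the arm back towards the robot before swinging past it
Not all that is in view belongs to the job. There is more than one size of the plate; the one meant has the size given above.

How it is judged:
On the way:
1. the plate's plain edge lies at least 10 mm in under the leaf, in the slot (x of plate_edge in the frame of leaf_edge above 0.01 m and z of plate_edge in the frame of leaf_edge between -0.022 and -0.003 m and y of plate_edge in the frame of leaf_edge between -0.026 and 0.026 m), for 0.2 s.
At the end, for the whole second after the job is handed in: The plate lies flat on the bed (within 3 degrees) with its plain edge at least 15 mm under the closed leaf, centred within 20 mm and square within 7 degrees, still gripped, at rest, and the bed is held pressed down by 1.8 to 7.2 mm (about 5 to 18 N) (x of plate_edge in the frame of leaf_edge above 0.015 m and y of plate_edge in the frame of leaf_edge between -0.02 and 0.02 m and z of plate_edge in the frame of leaf_edge below -0.007 m and angle between the x axis of plate and the x axis of stand, either way round below 0.12 rad and angle between plate's own z axis and vertical below 0.05 rad and value of joint bed between 0.0018 and 0.0072 m and value of joint leaf below 0.03 rad and contact force between the fingers and plate above 2 N and linear speed of plate below 0.01 m/s); the arm keeps its last pose, push and grip.
It fails at once if the leaf is lifted by more than about 3 mm at its edge (value of joint leaf above 0.06 rad).
It fails at once if the leaf is pushed with more than 8 N (contact force between anything else and leaf above 8 N).
It fails at once if the bed is pressed down by more than 9 mm (over 22 N) (value of joint bed above 0.009 m).
It fails at once if the dish is moved (distance of petri from where it was at the start of the episode above 0.02 m).
It fails at once if the slide box is moved (distance of slide_pack from where it was at the start of the episode above 0.02 m).
It also fails if it takes over 54 s, if anything falls off the work surface, if the arm or the gripper's body presses on something with over 40 N, if the wrist force passes 120 N, or if a joint passes its speed limit or range.

ROBOT

A 6-joint arm with a two-finger parallel gripper is mounted at the origin on a cart in front of the work surface, level with it; the furniture and walls round the work are solid. World frame = base frame: x ahead of the robot, y to its left, z up, the work surface at z = 0. Lengths are in m, angles in rad, forces in N, time in s.
With the tool pointing down it reaches from about 0.425 to 0.95 m from the base axis. Payload 3.5 kg.
Tool frame: the origin (TCP) lies at the very end of the fingers, on their centre line; the grasp point (between the pads) lies 19 mm behind it; z points along the fingers, y is the direction in which the jaws open and shut (so a half turn about z gives the same grasp; the last joint's range is limited). The gripper opens to 85 mm and grips with 20 to 120 N. Pads are 22 mm wide; open, the fingers measure 114 mm over their backs; the gripper's body (76 mm by 85 mm) begins 54 mm behind the grasp point. The pads swing forward as they close: fully open they stand 13 mm farther back than shut.
Start: joints at [0.977, 0.286, 1.577, -0, 1.279, -0.15], TCP at [0.29, 0.61, 0.231] pointing down, gripper open.
Joint ranges: [-2.77, 2.77], [-0.9, 2.22], [0.21, 2.48], [-1.53, 4.67], [0.24, 2.81], [-2.84, 2.84]. Speed limits (rad/s): [2.79, 2.79, 3.14, 3.14, 3.14, 3.14].

INTERFACE

Orientations are given as a unit quaternion [x, y, z, w].
In Python, from plant import get_state, vision, ctrl, cut_out gives the robot as it stands.
- The arm moves only by the tool jog_arm, never from a script. Its argument "commands" is text: rows parted by semicolons, each of 6 numbers parted by spaces: the shift along the world's x, y, z in m, then the turn, a rotation vector about the world's x, y, z in rad. A call has 1 to 20 rows; each row is the pose to reach, as a shift and turn from the pose commanded when the call began; what a row does not reach only later rows make up. A row lasts 1/8 s, in which the tool goes at most 62.5 mm and 10.7 degrees, less where a joint would pass 70% of its speed; a pose out of reach is approached as far as the arm can. A call with a gripper value outside its range is refused whole. "gripper" is the opening in per cent of the stroke, from 0 (shut) to 100 (fully open), set as the call begins (left out, the last holds). The fingers move at their own pace and stop on an object; "grip_force" is the grip in N (left out, the last holds). Time passes only in rows, so rows that repeat a pose let the fingers close. It gives the time, the measured TCP pose, the force and the opening at its end, in the units of the state.
- get_state(): the state, without advancing time (a new reading comes with each control period).
- vision.read_camera(name): name is "scene" or "top" or "wrist"; returns a dict with "frame" (384x512x3 uint8, red, green, blue), "z_map" (384x512 float32, m along the optical axis (not along the pixel's ray), 0 where there is no reading), "fx", "fy", "cx", "cy" (pixels), "D" ([k1, k2, p1, p2, k3] as OpenCV has them; the pictures are not rectified), "R" (3x3) and "t" (3): a world point X has camera coordinates R X + t. Camera axes: x right, y down, z forward; pixel columns grow to the right and rows downward; lengths in m; the calibration is good to about 2 mm. A picture is of the moment at which its call begins.
- ctrl.sign_off(): hands the job in, once; it reports no verdict.
Trained networks look in the newest picture that a camera, given by its name, has taken for a name from the list of things; names that differ only in an ending like _2 or _b are one class to them, and where a whole thing is asked for, a point or a joint stands for the part that bears it (a point fixed in the world has none). Each returns a list of dicts, best first, with "conf" (0 to 1); they miss things now and then, are a little off and sometimes report something else, mostly with a low value. They report only what shows in the picture. A call takes as long as a camera call. They do not tell look-alikes from the thing itself.
- cut_out(camera, query): "pixels" (384x512 bool, what is visible of it) and "box" ([centre column, centre row, width, height] in pixels, round what is visible of it).
The state is a dict: "time": time; "qpos": joint angles; "dq": joint speeds; "joint_efforts": joint torques, N m; "eef_pos": TCP position; "tcp_rot": TCP orientation; "contact_force": force on the tool from outside, world axes, zero at the start; "wrist_torque": the same for the moment, N m; "opening": opening from 0.0 (shut) to 1.0 (fully open).
Only numpy, scipy, OpenCV 4.12 (cv2) and the standard library are available. Lean on these libraries where they do the work, as an engineer would, in place of code of your own. Each camera call takes 0.05 s, during which the arm holds its last target.

## Working session

There is one attempt and no reset: what is moved stays moved. The work goes in short steps, Python scripts to look and compute and a tool call to move; the robot and the scene stay as the last step left them, time stands still between calls to the robot, and variables do not carry over. Pictures are saved under pics/ and viewed, and the job is handed in when it is done.

Besides the shell and the picture viewer there is one more tool, called in YAML: its name, and indented under it one key for each argument. jog_arm: Moves the arm, as the interface text tells. Its arguments: {"type":"object","properties":{"commands":{"type":"string"},"gripper":{"type":"number"},"grip_force":{"type":"number"}},"required":["commands"]}

```bash
mkdir -p pics; ls
cat > h.py <<'E'
import numpy as np, cv2
from plant import get_state, vision, ctrl, cut_out
def grab(n):
    return vision.read_camera(n)
def save(c,name):
    cv2.imwrite('pics/'+name+'.png',cv2.cvtColor(c['frame'],cv2.COLOR_RGB2BGR))
def cloud(c):
    K=np.array([[c['fx'],0,c['cx']],[0,c['fy'],c['cy']],[0,0,1.]])
    h,w=c['z_map'].shape
    u,v=np.meshgrid(np.arange(w),np.arange(h))
    p=np.stack([u.ravel(),v.ravel()],1).astype(np.float64)[:,None]
    n=cv2.undistortPoints(p,K,np.array(c['D'],float))[:,0]
    z=c['z_map'].ravel().astype(float)
    X=np.c_[n*z[:,None],z]
    W=(X-np.array(c['t']))@np.array(c['R'])
    W[z<=0]=np.nan
    return W.reshape(h,w,3)
def proj(c,P):
    K=np.array([[c['fx'],0,c['cx']],[0,c['fy'],c['cy']],[0,0,1.]])
    r,_=cv2.Rodrigues(np.array(c['R'],float))
    return cv2.projectPoints(np.array(P,float).reshape(-1,1,3),r,np.array(c['t'],float),K,np.array(c['D'],float))[0][:,0]
E
python3 - <<'E'
from h import *
s=get_state();print(s)
for n in ['scene','top','wrist']:
    c=grab(n);save(c,n+'0');np.savez('pics/'+n+'0.npz',**{k:np.array(v) for k,v in c.items()})
    W=cloud(c)
    for q in ['stand','plate','petri','slide_pack','centrifuge','leaf']:
        for d in cut_out(n,q):
            m=d['pixels'];print(n,q,round(d['conf'],2),np.round(d['box'],0),np.round(np.nanmedian(W[m],0),3),np.round(np.nanpercentile(W[m][:,2],95),3))
E
```

```text
pics
{'time': 0.0, 'qpos': array([ 9.77047389e-01,  2.87163844e-01,  1.57819810e+00,  5.08719109e-05,
        1.27859174e+00, -1.49990543e-01]), 'dq': array([ 0.00044722, -0.00035228,  0.00020734, -0.00022876,  0.00049995,
        0.00171642]), 'joint_efforts': array([ 7.95944788e-05, -4.05985773e+01, -2.92624676e+01, -2.18496884e-04,
        5.77374478e-03, -1.94604567e-06]), 'eef_pos': array([0.28938415, 0.60908817, 0.22993697]), 'tcp_rot': array([ 2.20070163e-01,  9.75483331e-01, -1.09097804e-03, -4.51634071e-04]), 'contact_force': array([-0.12421365, -0.35334742, -1.07091032]), 'wrist_torque': array([-0.01535095, -0.05130147,  0.00526894]), 'opening': 0.9977396058491507}
scene stand 0.56 [247. 193.  68.  67.] [0.512 0.021 0.035] 0.052
scene plate 0.82 [189. 181.  31.  21.] [0.407 0.233 0.002] 0.023
scene plate 0.57 [285. 261.  50.  47.] [ 0.429 -0.215  0.003] 0.037
scene petri 0.75 [181. 150.  12.  11.] [0.473 0.382 0.014] 0.018
scene slide_pack 0.56 [328. 312.  38.  35.] [ 0.388 -0.401  0.022] 0.026
scene slide_pack 0.22 [286. 263.  51.  41.] [ 0.429 -0.215  0.003] 0.037
scene leaf 0.81 [262. 186.  41.  45.] [0.566 0.014 0.048] 0.052
top stand 0.71 [240. 191.  66.  71.] [0.526 0.03  0.038] 0.054
top plate 0.78 [305. 216.  32.  26.] [ 0.433 -0.21   0.004] 0.038
top plate 0.67 [184. 225.  26.  28.] [0.407 0.243 0.002] 0.026
top petri 0.68 [141. 206.  21.  18.] [0.478 0.388 0.015] 0.019
top slide_pack 0.67 [357. 225.  23.  26.] [ 0.394 -0.395  0.024] 0.027
top centrifuge 0.25 [140. 206.  20.  16.] [0.478 0.386 0.015] 0.019
top leaf 0.91 [242. 178.  53.  29.] [0.569 0.021 0.049] 0.054
wrist petri 0.7 [171. 342.  44.  44.] [0.471 0.392 0.016] 0.017
```

Run:
```python
from h import *
for n,(a,b,c,d) in {'scene':(140,120,380,350),'top':(120,130,390,260)}.items():
    im=cv2.imread(f'pics/{n}0.png')[b:d,a:c]
    f=min(800/im.shape[1],600/im.shape[0]);cv2.imwrite(f'pics/{n}0z.png',cv2.resize(im,None,fx=f,fy=f,interpolation=cv2.INTER_CUBIC));print(n,f)
```

```text
scene 2.608695652173913
top 2.962962962962963
```

View pics/scene0.png

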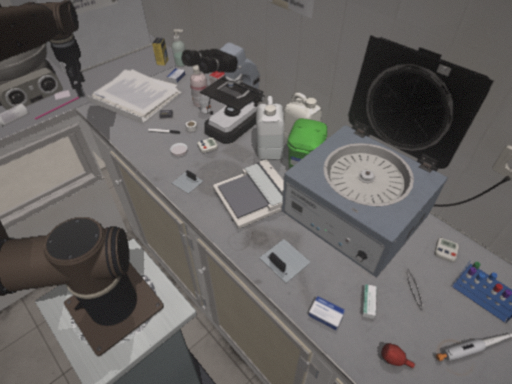

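```bash
sleep 1
```

```text
(no output)
```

View pics/top0.png

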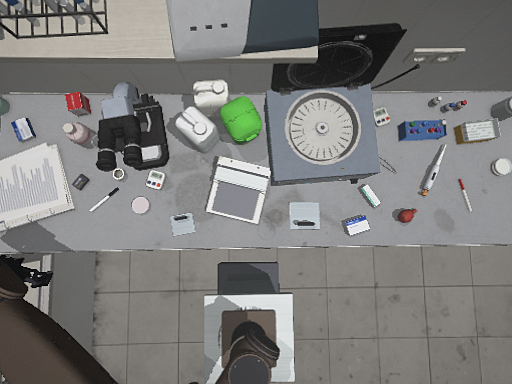

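View pics/top0z.png

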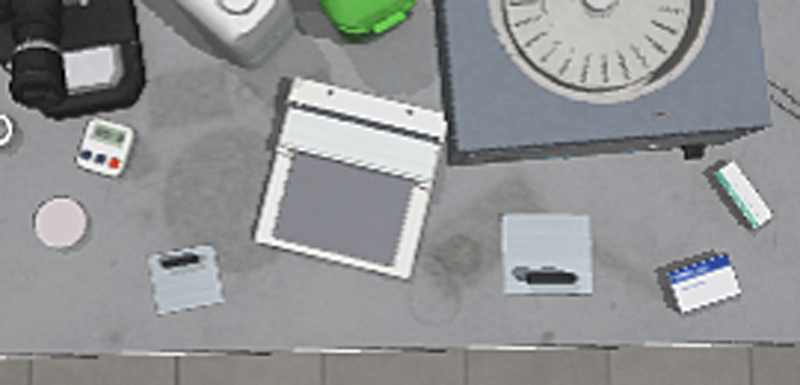

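View pics/scene0z.png

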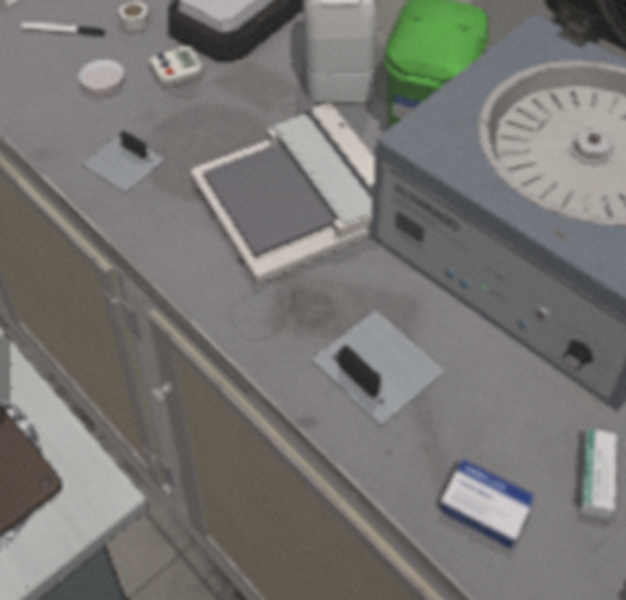

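Run:
```python
from h import *
from scipy.spatial.transform import Rotation as Ro
c=dict(np.load('pics/wrist0.npz'));s=get_state()
Rt=Ro.from_quat(s['tcp_rot']).as_matrix()
C=-c['R'].T@c['t'];print('cam in tool',Rt.T@(C-s['eef_pos']),'axes in tool\n',Rt.T@c['R'].T,c['fx'],c['fy'],c['cx'],c['cy'])
for n in['top','scene']:
    c=dict(np.load(f'pics/{n}0.npz'));W=cloud(c)
    for q,sel in[('stand',0),('plate',1 if n=='scene' else 0),('plate',0 if n=='scene' else 1),('slide_pack',0)]:
        grab(n);d=cut_out(n,q)
        if len(d)<=sel: continue
        m=d[sel]['pixels'];P=W[m];P=P[~np.isnan(P[:,0])]
        r=cv2.minAreaRect(P[:,:2].astype(np.float32));print(n,q,np.round(r[0],3),np.round(r[1],3),r[2])
```

```text
cam in tool [ 8.50057898e-02 -3.58161766e-05 -1.42542381e-01] axes in tool
 [[-6.03706236e-04 -9.45564571e-01 -3.25433984e-01]
 [ 9.99999767e-01 -6.74927725e-04  1.05955895e-04]
 [-3.19832559e-04 -3.25433844e-01  9.45564758e-01]] 329.19654621926765 329.19654621926765 253.7632892985987 191.43285135056468
top stand [0.531 0.03 ] [0.203 0.223] 75.6534652709961
top plate [0.408 0.239] [0.073 0.085] 10.085702896118164
top plate [ 0.433 -0.211] [0.11  0.096] 89.411865234375
top slide_pack [ 0.394 -0.403] [0.056 0.088] 15.441468238830566
scene stand [0.53  0.052] [0.243 0.208] 75.38497924804688
scene plate [0.408 0.239] [0.086 0.084] 5.799840450286865
scene plate [0.404 0.24 ] [0.07 0.08] 10.306300163269043
scene slide_pack [ 0.393 -0.4  ] [0.055 0.08 ] 16.58270835876465
```

View pics/wrist0.png

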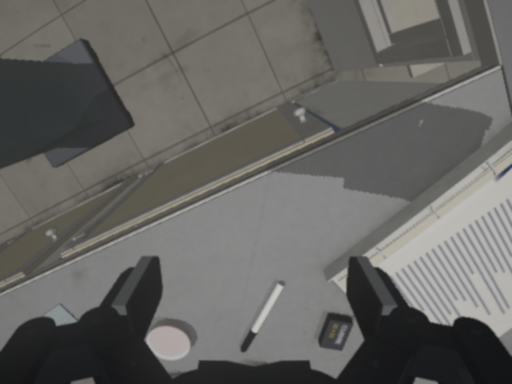

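jog_arm:
  commands: "0.01 -0.04 0.01 0 0 -0.08; 0.025 -0.09 0.02 0 0 -0.18; 0.04 -0.15 0.03 0 0 -0.30; 0.055 -0.20 0.04 0 0 -0.42; 0.07 -0.25 0.05 0 0 -0.54; 0.09 -0.30 0.05 0 0 -0.66; 0.11 -0.35 0.05 0 0 -0.78; 0.13 -0.40 0.05 0 0 -0.90; 0.15 -0.45 0.05 0 0 -1.0; 0.175 -0.50 0.05 0 0 -1.08; 0.195 -0.55 0.05 0 0 -1.13; 0.21 -0.59 0.05 0 0 -1.13; 0.21 -0.59 0.05 0 0 -1.13; 0.21 -0.59 0.05 0 0 -1.13"

```text
time: 3.6
eef_pos: [0.4995, 0.02, 0.2813]
tcp_rot: [0.708, 0.706, 0.0, -0.0]
contact_force: [-0.8, 0.7, -0.7]
opening: 1.0
```

```bash
cat > look.py <<'E'
import sys
from h import *
n,tag=sys.argv[1],sys.argv[2]
s=get_state();print(s['time'],s['eef_pos'],s['tcp_rot'],s['qpos'],s['contact_force'],s['opening'],np.abs(s['dq']).max())
c=grab(n);save(c,tag);np.savez(f'pics/{tag}.npz',pos=s['eef_pos'],rot=s['tcp_rot'],**{k:np.array(v) for k,v in c.items()})
W=cloud(c)
for q in sys.argv[3:]:
    for i,d in enumerate(cut_out(n,q)):
        m=d['pixels'];np.save(f'pics/{tag}_{q}_{i}.npy',m);print(q,i,round(d['conf'],2),np.round(d['box']),np.round(np.nanmedian(W[m],0),4))
E
python3 look.py wrist w1 stand leaf plate
```

```text
3.6 [0.49954189 0.01997403 0.28126632] [ 7.08253877e-01  7.05957750e-01  8.02999117e-05 -3.07651415e-04] [-1.63505566e-01 -1.44194410e-01  1.94058182e+00  5.02333573e-04
  1.34561102e+00 -1.60370613e-01] [-0.80528776  0.65891839 -0.65233137] 0.9998021838015128 0.022786108958555942
stand 0 0.82 [283. 140. 202. 199.] [0.5284 0.0417 0.0367]
leaf 0 0.71 [315. 149.  89. 162.] [0.5686 0.0289 0.0491]
plate 0 0.77 [211. 293.  66.  63.] [ 0.4288 -0.2014  0.0039]
```

View pics/w1.png

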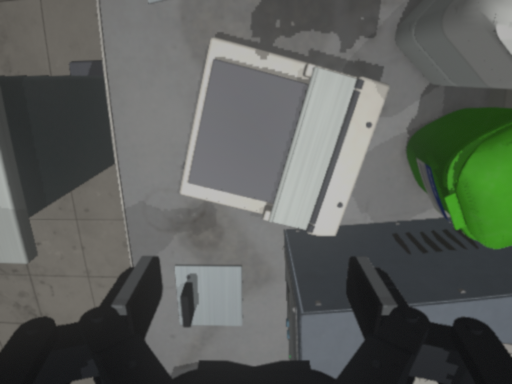

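Run:
```python
from h import *
c=dict(np.load('pics/w1.npz'));W=cloud(c)
m=np.load('pics/w1_stand_0.npy')
P=W[m];print('z hist',np.histogram(P[:,2],bins=np.arange(0,.06,.003)))
def rect(P,l):
    P=P[~np.isnan(P[:,0])];r=cv2.minAreaRect(P[:,:2].astype(np.float32));print(l,len(P),np.round(r[0],4),np.round(r[1],4),round(r[2],2));return r
rect(P[P[:,2]>.015],'stand>15mm')
lm=np.load('pics/w1_leaf_0.npy')
Z=W[:,:,2]
l2=(cv2.dilate(m.astype(np.uint8),np.ones((7,7)))>0)&(abs(Z-.049)<.003)
rect(W[lm],'leafmask');
for lo,hi in((.046,.0505),(.0505,.056)):
    k=(Z>lo)&(Z<hi)&m; n,lab,st,_=cv2.connectedComponentsWithStats(k.astype(np.uint8))
    for i in np.argsort(-st[1:,4])[:3]+1: rect(W[lab==i],(lo,hi))
# bed by colour
f=c['frame'].astype(int);b=m&(f.sum(2)<330)&(Z>.03)&(Z<.042)
n,lab,st,_=cv2.connectedComponentsWithStats(b.astype(np.uint8));i=1+np.argmax(st[1:,4]);rect(W[lab==i],'bed');print(np.nanmedian(Z[lab==i]))
pm=np.load('pics/w1_plate_0.npy');P=W[pm];rect(P,'plate');rect(P[P[:,2]<.01],'plate flat');rect(P[P[:,2]>.03],'rib');print(np.nanmax(P[:,2]))
```

```text
z hist (array([   8,    0,    0,    0,    1,    8,   48, 2397, 1509,   14,   23,
       6616, 5159,   13,  139,  811, 6541, 4331,  252]), array([0.   , 0.003, 0.006, 0.009, 0.012, 0.015, 0.018, 0.021, 0.024,
       0.027, 0.03 , 0.033, 0.036, 0.039, 0.042, 0.045, 0.048, 0.051,
       0.054, 0.057]))
stand>15mm 27861 [0.5245 0.0312] [0.1967 0.2082] 75.2
leafmask 7749 [0.5675 0.0203] [0.1888 0.0581] 75.11
(0.046, 0.0505) 6490 [0.5642 0.0214] [0.1891 0.0522] 75.45
(0.046, 0.0505) 4 [0.6137 0.1074] [0.0035 0.0006] 34.42
(0.046, 0.0505) 4 [0.6191 0.0886] [0.0024 0.002 ] 66.93
(0.0505, 0.056) 4893 [0.6055 0.0103] [0.1944 0.0387] 75.35
(0.0505, 0.056) 17 [0.5572 0.082 ] [0.0098 0.0026] 55.82
(0.0505, 0.056) 15 [0.5624 0.1037] [0.0089 0.0024] 68.21
bed 856 [0.4888 0.0412] [0.1498 0.1094] 75.25
0.03580403921942164
plate 3914 [ 0.4277 -0.2097] [0.1119 0.1009] 88.96
plate flat 3422 [ 0.4277 -0.2097] [0.1119 0.1009] 88.96
rib 333 [ 0.3989 -0.2097] [0.0565 0.0127] 88.71
0.041381038297139454
```

jog_arm:
  commands: "-0.015 -0.035 0 0 0 0; -0.035 -0.08 0 0 0 0; -0.06 -0.13 -0.01 0 0 -0.016; -0.08 -0.18 -0.03 0 0 -0.016; -0.095 -0.22 -0.06 0 0 -0.016; -0.101 -0.2295 -0.09 0 0 -0.016; -0.101 -0.2295 -0.11 0 0 -0.016; -0.101 -0.2295 -0.12 0 0 -0.016; -0.101 -0.2295 -0.12 0 0 -0.016; -0.101 -0.2295 -0.12 0 0 -0.016"

```text
time: 5.05
eef_pos: [0.3996, -0.21, 0.1625]
tcp_rot: [0.713, 0.701, 0.0, 0.001]
contact_force: [-0.4, 0.6, 0.6]
opening: 0.999
```

```bash
python3 look.py wrist w2 plate
python3 - <<'E'
from h import *
c=dict(np.load('pics/w2.npz'));W=cloud(c)
import os
def rect(P,l):
    P=P[~np.isnan(P[:,0])];r=cv2.minAreaRect(P[:,:2].astype(np.float32));print(l,len(P),np.round(r[0],4),np.round(r[1],4),round(r[2],2))
if os.path.exists('pics/w2_plate_0.npy'):
    pm=np.load('pics/w2_plate_0.npy');P=W[pm];rect(P[P[:,2]<.01],'plate flat');rect(P[(P[:,2]>.03)&(P[:,2]<.05)],'rib')
E
```

```text
5.05 [ 0.39956408 -0.20996889  0.1624533 ] [7.13444456e-01 7.00711032e-01 8.08445363e-05 1.02585113e-03] [-7.09271923e-01 -1.53548351e-01  2.17191443e+00 -1.48205408e-05
  1.12116856e+00 -6.91257461e-01] [-0.37643971  0.62544608  0.57808492] 0.999448599180894 0.004854573829222445
plate 0 0.77 [288. 168. 110. 113.] [ 0.4285 -0.2039  0.004 ]
plate 1 0.34 [249. 331.  64.  70.] [ 0.3905 -0.3848  0.0238]
plate 2 0.21 [444.  13. 132.  20.] [ 0.5498 -0.0726  0.0349]
plate flat 10805 [ 0.4291 -0.2107] [0.1019 0.1127] 0.06
rib 933 [ 0.399  -0.2095] [0.0555 0.012 ] 89.32
```

View pics/w2.png

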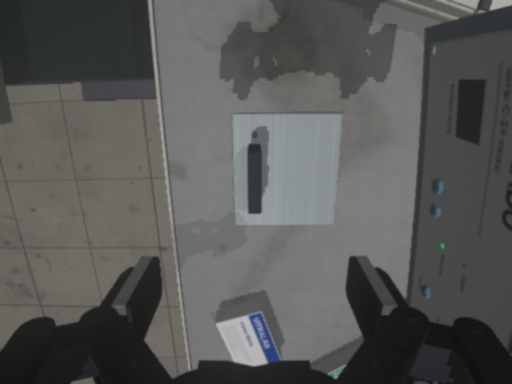

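jog_arm:
  commands: "0 0 -0.03 0 0 0; 0 0 -0.07 0 0 0; 0 0 -0.11 0 0 0; 0 0 -0.135 0 0 0; 0 0 -0.146 0 0 0; 0 0 -0.152 0 0 0; 0 0 -0.152 0 0 0; 0 0 -0.152 0 0 0"
  gripper: 60

```text
time: 6.15
eef_pos: [0.3995, -0.2105, 0.0103]
tcp_rot: [0.714, 0.7, 0.0, 0.001]
contact_force: [0.4, -0.7, -0.1]
opening: 0.603
```

jog_arm:
  commands: "0 0 0 0 0 0; 0 0 0 0 0 0; 0 0 0 0 0 0; 0 0 0 0 0 0; 0 0 0 0 0 0; 0 0 0 0 0 0"
  gripper: 0
  grip_force: 60

```text
time: 6.9
eef_pos: [0.3992, -0.2103, 0.0099]
tcp_rot: [0.714, 0.7, 0.0, 0.0]
contact_force: [-0.6, 1.2, 5.7]
opening: 0.129
```

```bash
python3 look.py wrist w3 plate
```

```text
6.9 [ 0.39924701 -0.21025285  0.00990555] [7.13796643e-01 7.00352846e-01 5.34432783e-05 4.91489817e-04] [-7.10252132e-01  1.15791602e-01  2.24488016e+00  3.32630106e-05
  7.79932394e-01 -6.91263080e-01] [-0.62032265  1.22123137  5.7374414 ] 0.1290174248918236 0.001218476262339575
plate 0 0.88 [318. 245. 208. 204.] [ 0.4306 -0.1874  0.004 ]
```

View pics/w3.png

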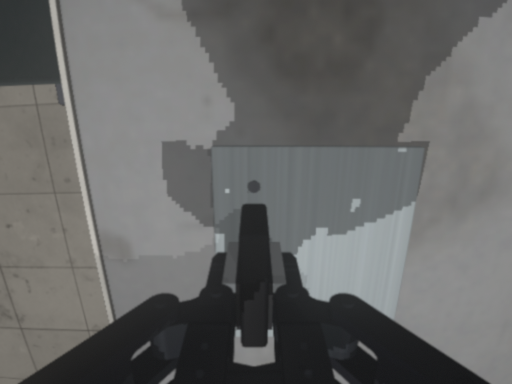

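jog_arm:
  commands: "0 0 0.005 0 0 0; 0 0 0.015 0 0 0; 0 0 0.04 0 0 0; 0.005 0.01 0.07 0 0 0; 0.02 0.03 0.10 0 0 -0.02; 0.035 0.06 0.11 0 0 -0.06; 0.045 0.10 0.11 0 0 -0.1; 0.05 0.14 0.11 0 0 -0.14; 0.05 0.18 0.11 0 0 -0.18; 0.045 0.22 0.11 0 0 -0.22; 0.04 0.25 0.11 0 0 -0.238; 0.0375 0.2645 0.11 0 0 -0.238; 0.0375 0.2645 0.11 0 0 -0.238; 0.0375 0.2645 0.11 0 0 -0.238; 0.0375 0.2645 0.11 0 0 -0.238"

```text
time: 8.88
eef_pos: [0.4366, 0.0537, 0.1194]
tcp_rot: [0.792, 0.61, -0.0, 0.0]
contact_force: [0.3, -0.0, -1.9]
opening: 0.13
```

```bash
python3 look.py wrist w4 plate leaf stand; python3 look.py scene s4 plate
```

```text
8.875 [0.43659313 0.05374387 0.11940376] [ 7.92298970e-01  6.10133041e-01 -1.14102427e-05  1.19405928e-04] [-1.08845207e-01 -1.19187075e-01  2.22882198e+00 -2.19134702e-04
  1.03180882e+00  1.49606573e-01] [ 0.33139338 -0.03776166 -1.90372671] 0.12963768573384213 0.0020052079202823223
plate 0 0.85 [151.  14.  72.  28.] [0.3896 0.2026 0.0029]
plate 1 0.77 [320. 244. 213. 201.] [0.4709 0.0691 0.1135]
stand 0 0.72 [375. 188. 274. 259.] [0.5589 0.08   0.0485]
9.075 [0.43640923 0.05414792 0.11929756] [ 7.92153709e-01  6.10321637e-01 -3.53113673e-05 -4.31441774e-06] [-1.08038103e-01 -1.19248720e-01  2.22909774e+00 -4.97025691e-05
  1.03180058e+00  1.49850624e-01] [-0.20468193  1.0416127  -2.44835011] 0.12886424776323613 0.004656598748598818
plate 0 0.76 [188. 182.  32.  23.] [0.4079 0.2348 0.0018]
plate 1 0.57 [235. 183.  42.  30.] [0.4626 0.0318 0.1121]
```

View pics/w4.png

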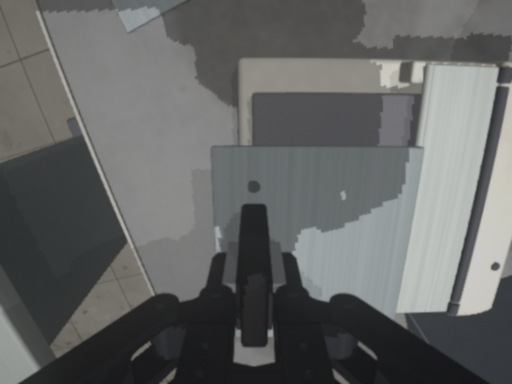

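View pics/s4.png

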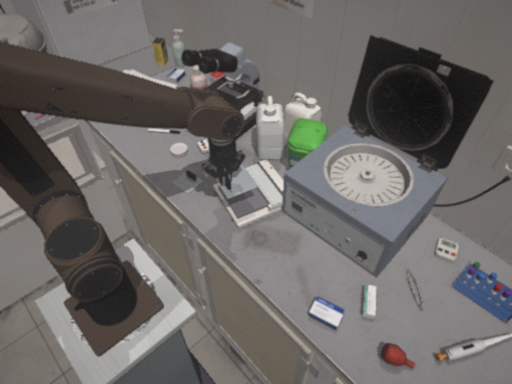

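```bash
cat > fit.py <<'E'
import sys
from h import *
from scipy.spatial.transform import Rotation as Ro
tag=sys.argv[1]
c=dict(np.load(f'pics/{tag}.npz'));W=cloud(c);Z=W[:,:,2]
zt=c['pos'][2]-0.0099+.004
mk=(abs(Z-zt)<.006)
U,V=np.meshgrid(range(512),range(384))
mk&=(U>195)&(U<440)&(V>135)&(V<325)&~((U>205)&(U<305)&(V>175))
mk=cv2.erode(mk.astype(np.uint8),np.ones((3,3)))>0
P=W[mk];A=np.c_[P[:,:2]-c['pos'][:2],np.ones(len(P))];k=np.ones(len(P),bool)
for _ in range(5):
    x=np.linalg.lstsq(A[k],P[k,2],rcond=None)[0];r=P[:,2]-A@x;k=abs(r)<3*np.std(r[k])
ang=np.arctan2(*(np.array([-np.sin(np.deg2rad(14.7)),np.cos(np.deg2rad(14.7))])))
ux=np.array([np.cos(np.deg2rad(-14.7)),np.sin(np.deg2rad(-14.7))]);uy=np.array([-ux[1],ux[0]])
print('n',len(P),'slope along stand x (deg)',np.rad2deg(x[:2]@ux),'along y',np.rad2deg(x[:2]@uy),'plate top at rib',x[2],'minus tcp z',x[2]-c['pos'][2],'std',r[k].std())
print('at edge top z',x[2]+.08*(x[:2]@ux))
# plate rect
Q=P[k];rc=cv2.minAreaRect(Q[:,:2].astype(np.float32));print('plate rect',rc)
d=(Q[:,:2]-c['pos'][:2]);print('extent from tcp along ux',np.percentile(d@ux,[.5,99.5]),'uy',np.percentile(d@uy,[.5,99.5]))
L=(abs(Z-.049)<.0025)&(U>390)
n,lab,st,_=cv2.connectedComponentsWithStats(L.astype(np.uint8));i=1+np.argmax(st[1:,4]);Q=W[lab==i]
rc=cv2.minAreaRect(Q[:,:2].astype(np.float32));print('leaf',rc,np.median(Q[:,2]));cx=np.array(rc[0]);
d=Q[:,:2]-c['pos'][:2];fx=np.percentile(d@ux,1);print('leaf front from tcp',fx,'uy',np.percentile(d@uy,[1,99]))
E
python3 fit.py w4
```

```text
n 18209 slope along stand x (deg) -0.07666056150120039 along y 0.014575151294505461 plate top at rib 0.1134094172433977 minus tcp z -0.005994339973342769 std 0.0005812277880317615
at edge top z 0.11330237890702782
plate rect ((0.4660501182079315, 0.052611250430345535), (0.09751974046230316, 0.09901811927556992), 75.10552978515625)
extent from tcp along ux [-0.01909516  0.07752897] uy [-0.0359991  0.054525 ]
leaf ((0.5647338032722473, 0.022616952657699585), (0.1942388266324997, 0.05828755348920822), 73.51787567138672) 0.048962063336508974
leaf front from tcp 0.10678569879577589 uy [-0.08955244  0.09401306]
```

jog_arm:
  commands: "0 0 -0.015 0 0 0; 0 0 -0.035 0 0 0; 0 0 -0.053 0 0 0; 0 0 -0.064 0 0 0; 0 0 -0.071 0 0 0; 0 0 -0.071 0 0 0; 0 0 -0.071 0 0 0; 0 0 -0.071 0 0 0"

```text
time: 10.18
eef_pos: [0.4369, 0.0546, 0.0489]
tcp_rot: [0.792, 0.611, 0.001, 0.001]
contact_force: [0.1, -0.2, -1.9]
opening: 0.132
```

```bash
python3 look.py wrist w5; python3 fit.py w5
```

```text
10.175 [0.43685407 0.05456067 0.04894917] [7.91874835e-01 6.10683003e-01 5.14080930e-04 5.00556133e-04] [-1.06986485e-01  9.00857993e-03  2.26287811e+00 -1.53423253e-05
  8.68270972e-01  1.49973715e-01] [ 0.1426829  -0.23059388 -1.92379604] 0.13194309432629042 0.00202147409902199
n 18082 slope along stand x (deg) 0.024773949643073643 along y 0.031414734266568864 plate top at rib 0.04297507938151268 minus tcp z -0.005974086364293141 std 0.0005795174824585284
at edge top z 0.04300967034071228
plate rect ((0.46632230281829834, 0.05313616245985031), (0.09807214885950089, 0.09924726188182831), 75.16283416748047)
extent from tcp along ux [-0.0191283   0.07754057] uy [-0.0358679   0.05455495]
leaf ((0.5454710125923157, 0.0208323672413826), (0.04550103843212128, 0.19346760213375092), 1.132569670677185) 0.049017876303377644
leaf front from tcp 0.10586724962140988 uy [-0.08737972  0.08856972]
```

View pics/w5.png

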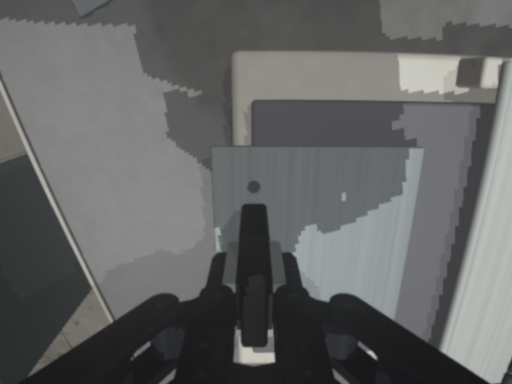

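jog_arm:
  commands: "0.004 -0.001 -0.0006 0 0 0; 0.0100 -0.0026 -0.0006 0 0 0; 0.0160 -0.0042 -0.0006 0 0 0; 0.0210 -0.0055 -0.0006 0 0 0; 0.0250 -0.0066 -0.0006 0 0 0; 0.0290 -0.0076 -0.0006 0 0 0; 0.0330 -0.0087 -0.0006 0 0 0; 0.0330 -0.0087 -0.0006 0 0 0"

```text
time: 11.22
eef_pos: [0.4696, 0.0458, 0.0478]
tcp_rot: [0.792, 0.611, 0.0, 0.0]
contact_force: [0.6, 0.1, -2.3]
opening: 0.128
```

```bash
python3 look.py wrist w6; python3 fit.py w6;python3 look.py scene s6
```

```text
11.225 [0.46960611 0.04584061 0.04779251] [7.91909482e-01 6.10638489e-01 7.23441201e-05 5.73763971e-05] [-1.18212507e-01  8.22628001e-02  2.18886102e+00  2.52100534e-05
  8.70285175e-01  1.38834352e-01] [ 0.64322876  0.08877421 -2.27016579] 0.12821660202060978 0.00807000391847953
n 17152 slope along stand x (deg) -0.05736148253789236 along y 0.006072746555366327 plate top at rib 0.04179771086866506 minus tcp z -0.005994803395501666 std 0.0005770977408358418
at edge top z 0.04171761912993614
plate rect ((0.4980202317237854, 0.0457184836268425), (0.09604892879724503, 0.0963408499956131), 75.6779556274414)
extent from tcp along ux [-0.01937996  0.07461556] uy [-0.03381479  0.05457768]
leaf ((0.5670325756072998, 0.030701465904712677), (0.16807755827903748, 0.05281898006796837), 75.35558319091797) 0.04899423820619312
leaf front from tcp 0.07245330836707627 uy [-0.06091418  0.09268272]
11.275 [0.46933425 0.04589815 0.04771376] [ 7.91890999e-01  6.10662458e-01 -6.32757749e-05 -6.28845078e-05] [-1.18148352e-01  8.20338764e-02  2.18929509e+00  1.69210491e-06
  8.70442099e-01  1.38853130e-01] [-0.28818037  0.88667199 -1.16562228] 0.13074519505022572 0.00865303216392483
```

View pics/w6.png

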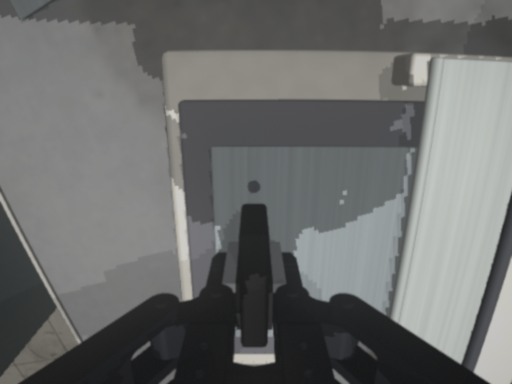

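jog_arm:
  commands: "0.004 -0.001 0 0 0 0; 0.008 -0.0021 0 0 0 0; 0.0120 -0.0032 0 0 0 0; 0.0155 -0.0041 0 0 0 0; 0.0177 -0.0047 0 0 0 0; 0.0177 -0.0047 0 0 0 0; 0.0177 -0.0047 0 0 0 0"

```text
time: 12.2
eef_pos: [0.4868, 0.0413, 0.0476]
tcp_rot: [0.792, 0.611, -0.0, -0.0]
contact_force: [0.3, -0.4, -2.3]
opening: 0.131
```

jog_arm:
  commands: "0 0 -0.001 0 0 0; 0 0 -0.002 0 0 0; 0 0 -0.003 0 0 0; 0 0 -0.003 0 0 0; 0 0 -0.003 0 0 0; 0 0 -0.003 0 0 0"

```text
time: 12.95
eef_pos: [0.487, 0.0413, 0.0449]
tcp_rot: [0.792, 0.611, 0.0, -0.0]
contact_force: [-1.8, 0.5, 1.6]
opening: 0.129
```

```bash
python3 look.py wrist w7; python3 fit.py w7; for i in 1 2 3; do python3 look.py scene s7$i|cut -c1-200; done
```

```text
12.95 [0.48699995 0.04125437 0.04487493] [ 7.91886339e-01  6.10668506e-01  4.30078356e-06 -4.36478270e-05] [-1.23468835e-01  1.23755874e-01  2.14979150e+00  8.92256295e-05
  8.68100586e-01  1.33460803e-01] [-1.80309678  0.48091669  1.64992254] 0.12886296456722465 0.0030029174312981056
n 14793 slope along stand x (deg) 2.005737214721202 along y -0.12007115145404733 plate top at rib 0.037332386475037185 minus tcp z -0.00754253882606068 std 0.001306394995621338
at edge top z 0.04013292394117042
plate rect ((0.5033435225486755, 0.052240196615457535), (0.08899965137243271, 0.09012971073389053), 74.42518615722656)
extent from tcp along ux [-0.03086397  0.05700381] uy [-0.02607505  0.05838441]
leaf ((0.5733437538146973, 0.03760126978158951), (0.15432530641555786, 0.052703436464071274), 78.50779724121094) 0.04896356068284175
leaf front from tcp 0.05608836830839332 uy [-0.0472403   0.09328621]
13.0 [0.48700607 0.04123615 0.04484796] [ 7.91901210e-01  6.10649223e-01  6.01310066e-06 -2.76662257e-05] [-1.23494491e-01  1.23805046e-01  2.14979964e+00  6.26210771e-05
  8.68018356e-01  1.33501041e-01] [-2.73436972  0.2555539   0.96664257] 0.12997370140098338 0.003192659058256354
13.05 [0.48700801 0.04124396 0.04482637] [ 7.91888655e-01  6.10665504e-01  8.26552668e-06 -3.40151998e-05] [-1.23484126e-01  1.23852266e-01  2.14979730e+00  7.86027210e-05
  8.67979204e-01  1.33459953e-01] [-1.49174646 -0.29509865  1.91924505] 0.12584211122203182 0.0024551539984261246
13.1 [0.48699488 0.04124132 0.04479919] [ 7.91886282e-01  6.10668580e-01 -8.37683545e-06 -4.00860483e-05] [-1.23485284e-01  1.23893047e-01  2.14981543e+00  5.92213227e-05
  8.67952488e-01  1.33463552e-01] [-2.12673126  1.10442377  0.27375078] 0.13078407580572238 0.0011424984142873046
```

View pics/w7.png

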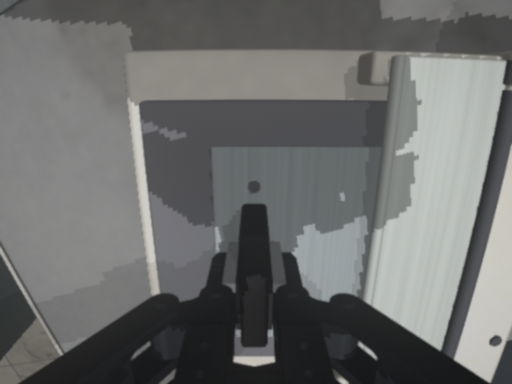

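jog_arm:
  commands: "0 0 -0.0007 0 0 0; 0 0 -0.0014 0 0 0; 0 0 -0.0021 0 0 0; 0 0 -0.0028 0 0 0; 0 0 -0.0028 0 0 0; 0 0 -0.0028 0 0 0; 0 0 -0.0028 0 0 0; 0 0 -0.0028 0 0 0"

```text
time: 14.15
eef_pos: [0.487, 0.0412, 0.0425]
tcp_rot: [0.792, 0.611, -0.0, -0.0]
contact_force: [-5.6, 2.0, 7.0]
opening: 0.13
```

```bash
python3 look.py wrist w8; python3 look.py top t8 leaf petri slide_pack
python3 - <<'E'
from h import *
c=dict(np.load('pics/w8.npz'));W=cloud(c);Z=W[:,:,2]
U,V=np.meshgrid(range(512),range(384))
def plane(mk,l):
    mk=mk&~np.isnan(Z);P=W[mk];A=np.c_[P[:,:2]-c['pos'][:2],np.ones(len(P))];k=np.ones(len(P),bool)
    for _ in range(8):
        x=np.linalg.lstsq(A[k],P[k,2],rcond=None)[0];r=P[:,2]-A@x;k=abs(r)<2.5*np.std(r[k])
    print(l,k.sum(),'slopes deg',np.rad2deg(x[:2]),'z',np.median(P[k,2]),x[2],'std',r[k].std())
plane((U>300)&(U<365)&(V>155)&(V<255),'plate')
plane((U>300)&(U<360)&(V>108)&(V<140),'bed')
plane((U>412)&(U<480)&(V>80)&(V<280),'leaf')
E
```

```text
14.15 [0.48702406 0.04123009 0.04252196] [ 7.91876354e-01  6.10681414e-01 -1.67186513e-04 -1.50680621e-04] [-1.23466514e-01  1.28402671e-01  2.15010027e+00 -2.77446982e-05
  8.63539359e-01  1.33506183e-01] [-5.58850946  1.98130011  7.00324768] 0.13009706319871345 0.0027007693383763287
14.2 [0.48702177 0.0412343  0.04249738] [ 7.91865470e-01  6.10695522e-01 -1.85920909e-04 -1.47710919e-04] [-1.23442425e-01  1.28459313e-01  2.15009429e+00 -6.79743042e-05
  8.63511143e-01  1.33520784e-01] [-4.8144989   1.04079644  7.0636974 ] 0.1270939232650865 0.0028691465733675313
leaf 0 0.65 [243. 180.  51.  31.] [0.5722 0.0212 0.0489]
petri 0 0.7 [142. 206.  25.  17.] [0.4776 0.3871 0.0157]
slide_pack 0 0.58 [355. 226.  27.  20.] [ 0.394  -0.3948  0.0233]
plate 6193 slopes deg [-0.17391652 -0.01794998] z 0.03653161743689293 0.03666945027419221 std 0.000562571477076867
bed 1779 slopes deg [-0.0088778  0.6519373] z 0.03249636229714276 0.03190327117844318 std 0.0006024340036240467
leaf 12625 slopes deg [-0.12938509 -0.00250176] z 0.04891745316589446 0.04913160908307434 std 0.0005760408545253884
```

View pics/w8.png

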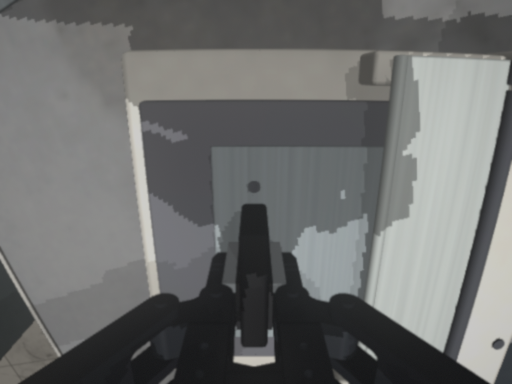

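jog_arm:
  commands: "0 0 -0.0002 0 0 0; 0 0 -0.0002 0 0 0; 0 0 -0.0002 0 0 0; 0 0 -0.0002 0 0 0; 0 0 -0.0002 0 0 0; 0 0 -0.0002 0 0 0; 0 0 -0.0002 0 0 0; 0 0 -0.0002 0 0 0"

```text
time: 15.4
eef_pos: [0.487, 0.0413, 0.0424]
tcp_rot: [0.792, 0.611, -0.0, -0.0]
contact_force: [-5.2, 0.2, 6.6]
opening: 0.131
```

```bash
python3 look.py scene s9
python3 - <<'E'
from h import *
s=get_state();print(s['eef_pos'],s['contact_force'],s['opening'])
E
```

```text
15.4 [0.48702191 0.04125373 0.04237314] [ 7.91852026e-01  6.10712954e-01 -1.84327393e-04 -1.49351079e-04] [-1.23404458e-01  1.28695106e-01  2.15012146e+00 -6.19617341e-05
  8.63248224e-01  1.33510826e-01] [-5.16479208  0.2124401   6.61200979] 0.13115474695516136 0.000875548602210267
[0.48701685 0.04125417 0.04236889] [-4.52081969  0.54974907  7.24294835] 0.1266140692575572
```

Steady, and the bed is pressed about 3.5 mm with roughly 9 N. I'm handing it in.

```bash
python3 -c "
from plant import ctrl
print(ctrl.sign_off())"
```

```text
the job is handed in; nothing more can be done
None
```

The plate is tucked under the leaf and pressed onto the bed, with the rib still gripped. I handed the job in at about 15.4 s. No verdict is reported, so the results below are my own checks.

I picked out the 100 x 110 mm plate (the other one is smaller) and gripped it by the rib with 60 N. I lined it up with the stand, which is turned about -14.7°, slid it into the slot with about 2 mm clearance above and below, then pressed straight down.

| Check | Last reading |
|---|---|
| Plain edge under the leaf | about 24 mm |
| Centring | about 2 mm off |
| Squareness | within about 1° |
| Plate tilt | about 0.2° |
| Leaf | closed, top still at 49 mm |
| Bed pressed down | about 3.5 mm |
| Downward push | about 9 N, allowing for the plate's weight |
| Fingers | steady on the rib, opening 0.13 |
| Dish and slide box | where they started (dish moved under 2 mm; both within measurement noise) |

- **Side force:** about 5 N showed along the insertion direction while pressing. I took it to be friction between plate and bed, as the plate did not move and the leaf stayed put, but I did not confirm that.
- **Plate tilt before the final press:** one automatic plane fit gave 2°, because it had picked up part of the bed. Refitting on plate-only pixels gave 0.2°.

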